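Select the triangle gear on the wire mill

TASK

Set the wire mill up for triangular wire: push its gear lever out of the middle slot, across the neutral channel and fully home into the slot that has the raised triangle at its end, and leave it there. Only push the lever, with the fingertips or the outside of the fingers; never take its knob or stem between the fingers. Leave the loose things around the mill where they are.

Things in the scene. Friction and masses are not known exactly. Their poses are not given: they have to be found in the camera images.
- mill: bench wire mill, fixed to the desk: grey gearbox 160 x 150 mm, 103 mm high with a steel gate plate on top. Origin on the desk under the gate's centre, z up. On its +y side the rolling head (y 98 to 179 mm, x within 35 mm, 151 mm high), on its -y side a motor (to y = -156 mm, 86 mm high); base plate 190 mm in x, y -145 to 185 mm
- gate (a point): centre of the gate plate's top (144 x 126 mm), mill's axes. Three slots 15 mm wide run along x at y = -34, 0 and +34 mm, crossed at x = 0 by one neutral channel 20 mm wide along y. In the plate the stem's centre stops at x = +-26 mm in the slots and y = +-36 mm in the channel. Slot corners at the channel are rounded. Corner slots have signs, middle ones none
- knob (a point): centre of the gear lever's black ball knob, 32 mm in diameter, at the lever's top, 153 mm from its pivot; the pivot is 12 mm above the desk on the mill's z axis (lever upright: knob 165 mm above the desk)
- stem_mid (a point): point on the lever's bare steel stem (10 mm thick), 120 mm from the pivot, between knob and gate plate
- stem_gate (a point): point on the lever's stem 95 mm from the pivot, about where it comes out of the gate plate
- gear_along (a joint): lever's tilt along the slots, rad: 0 in neutral, + towards the mill's +x. End stop about +-0.27 in the corner slots, +-0.29 in the middle ones; starts in the middle slot on the -x side. Sideways pushes pass within about 0.05 of 0. Knob x in the mill's frame = 153 mm x sin(along). Takes about 2.5 N at the knob, stays where it is left
- gear_across (a joint): lever's tilt along the channel, rad: 0 in the middle slots, about +0.37 in the slots on the mill's +y side, -0.37 on its -y side (stops up to 0.03 farther). Knob in the mill's frame: y = 153 mm x cos(along) x sin(across), z = 12 mm + 153 mm x cos(along) x cos(across). Takes about 2.5 N at the knob, stays where it is left
- sign_triangle: flat copper triangle, sides 32 mm, 4 mm thick, fixed on the gate plate just beyond the closed end of one of the four corner slots; the places of the four signs are swapped between episodes; origin under its centre, on the plate's top
- sign_disc: flat copper disc, 30 mm across, 4 mm thick, fixed on the gate plate just beyond the closed end of one of the four corner slots; the places of the four signs are swapped between episodes; origin under its centre, on the plate's top
- sign_square: flat copper square, 27 mm a side, 4 mm thick, fixed on the gate plate just beyond the closed end of one of the four corner slots; the places of the four signs are swapped between episodes; origin under its centre, on the plate's top
- sign_strip: flat copper strip, 36 x 10 mm, 4 mm thick, fixed on the gate plate just beyond the closed end of one of the four corner slots; the places of the four signs are swapped between episodes; origin under its centre, on the plate's top
- spool: white plastic spool, flanges 48 mm across, 36 mm tall; bystander; origin under its centre; stands loose on the desk
- jar: closed glass jar with a steel cap, 44 mm across, 50 mm tall; bystander; origin under its centre; stands loose on the desk
- ring_cone: pale wooden ring stand, a cone 52 mm across its foot and 78 mm tall; bystander; origin under its centre; stands loose on the desk
- loupe: folding metal magnifier lying flat, 68 x 28 x 18 mm; bystander; origin at its underside, mid-length; stands loose on the desk
- pencil: yellow pencil lying flat, 155 mm long, 8 mm thick, along its x axis; bystander; origin at its underside, mid-length; stands loose on the desk
- eraser: pink eraser, 45 x 22 x 13 mm; bystander; origin under its centre; stands loose on the desk
- gem_bowl: small white bowl, 70 mm across, 30 mm tall; bystander; origin under its centre; stands loose on the desk

How it is judged:
On the way, in this order (a step that is already met when the one before it is completed fails the run):
1. the lever is out of its middle slot, in the neutral channel (value of joint gear_along between -0.1 and 0.1 rad).
2. the lever has crossed to a side of the gate ((value of joint gear_across above 0.3 rad or value of joint gear_across below -0.3 rad)).
At the end, for the whole second after the job is handed in: the lever rests in the corner slot whose sign is the triangle (stem at the gate within 45 mm of the sign's centre, tilted more than 0.32 rad across), home to within about 5 mm of the slot's end at the plate (tilted more than 0.22 rad along), at rest (horizontal distance between stem_gate and sign_triangle below 0.045 m and (value of joint gear_along above 0.22 rad or value of joint gear_along below -0.22 rad) and (value of joint gear_across above 0.32 rad or value of joint gear_across below -0.32 rad) and velocity of joint gear_along between -0.05 and 0.05 rad/s and velocity of joint gear_across between -0.05 and 0.05 rad/s); the robot touches nothing.
It fails at once if the lever's knob or stem is taken between the fingers (distance between the grasp point and knob below 0.018 m or distance between the grasp point and stem_mid below 0.012 m or distance between the grasp point and stem_gate below 0.012 m).
It fails at once if a loose thing around the mill is moved more than 20 mm or lifted (distance of any of spool, jar, ring_cone, loupe, pencil, eraser, gem_bowl from where it was at the start of the episode above 0.02 m).
It also fails if it takes over 51 s, if anything falls off the work surface, if the arm or the gripper's body presses on something with over 40 N, if the wrist force passes 120 N, or if a joint passes its speed limit or range.

ROBOT

A 7-joint arm with a two-finger parallel gripper is mounted at the origin on the work surface. World frame = base frame: x ahead of the robot, y to its left, z up, the work surface at z = 0. Lengths are in m, angles in rad, forces in N, time in s.
With the tool pointing down it reaches from about 0.35 to 0.9 m from the base axis. Payload 8.1 kg.
Tool frame: the origin (TCP) lies between the finger pads; the fingertips stand 25 mm ahead of it and the grasp point (between the pads) lies 6 mm ahead of it (env.finger_overhang is the distance from the TCP to the fingertips, in m); z points along the fingers, x is the direction in which the jaws open and shut, and the axes are right-handed (so a half turn about z gives the same grasp; the last joint's range is limited). The gripper opens to 85 mm and grips with 20 to 120 N. Pads are 22 mm wide; open, the fingers measure 114 mm over their backs; the gripper's body (76 mm by 85 mm) begins 54 mm behind the grasp point. The pads swing forward as they close: fully open they stand 13 mm farther back than shut.
Start: joints at [1.081, 0.434, 0.025, 1.573, -0.012, 1.134, -0.075], TCP at [0.236, -0.579, 0.256] pointing down, gripper open.
Joint ranges: [-2.62, 2.62], [-0.44, 2.09], [-1.27, 1.32], [0.08, 2.57], [-1.32, 4.46], [0.12, 2], [-2.74, 2.74]. Speed limits (rad/s): [2.22, 2.22, 3.01, 3.01, 3.14, 3.14, 3.14].

INTERFACE

Orientations are given as a unit quaternion [w, x, y, z].
In Python, from cell import env, eyes, job, models gives the robot as it stands. The module is installed in compiled form; this text tells all that it offers.
- The arm moves only by the tool move_arm, never from a script. Its argument "moves" is a list of rows, each a list of 3 entries, a list of its own where there are three numbers: the shift along the tool's x, y, z in cm, then the turn, a rotation vector about the tool's x, y, z in rad, then the closure in counts, from 0 (fully open) to 255 (shut). In form: [[[dx, dy, dz], [wx, wy, wz], grip], ...]. A call has 1 to 20 rows; each row is the pose to reach, as a shift and turn from the pose commanded when the call began, along the tool's axes at that moment; what a row does not reach only later rows make up. A row lasts 1/8 s, in which the tool goes at most 62.5 mm and 10.7 degrees, less where a joint would pass 70% of its speed; a pose out of reach is approached as far as the arm can. A call with a gripper value outside its range is refused whole. The fingers move at their own pace and stop on an object; "grip_force" is the grip in N (left out, the last holds). Time passes only in rows, so rows that repeat a pose let the fingers close. It gives the time, the measured TCP pose, the force and the opening at its end, in the units of the state.
- env.get_state(): the state, without advancing time (a new reading comes with each control period).
- eyes.get_image(name): name is "scene" or "top"; returns (picture, depth): 480x640x3 uint8, red, green, blue; 480x640 float32, m along the optical axis (not along the pixel's ray), 0 where there is no reading.
- eyes.get_calibration(name): a dict with "fx", "fy", "cx", "cy" (pixels), "world_to_cam" (4x4, takes a point from world to camera coordinates). Camera axes: x right, y down, z forward; pixel columns grow to the right and rows downward; lengths in m; the calibration is good to about 2 mm. A picture is of the moment at which its call begins. get_calibration takes no time and is no camera call.
- job.job_done(): hands the job in, once; it reports no verdict.
Trained networks look in the newest picture that a camera, given by its name, has taken for a name from the list of things; names that differ only in an ending like _2 or _b are one class to them, and where a whole thing is asked for, a point or a joint stands for the part that bears it (a point fixed in the world has none). Each returns a list of dicts, best first, with "conf" (0 to 1); they miss things now and then, are a little off and sometimes report something else, mostly with a low value. They report only what shows in the picture. A call takes as long as a camera call.
- models.find_in(camera, thing): "point" ([x, y, z] in m, in the coordinates of the camera as it stood for that picture, good to about 4 mm: the middle of the surface that is visible of it).
- models.regions_of(camera, thing): "pixels" (480x640 bool, what is visible of it).
The state is a dict: "clock": time; "qpos": joint angles; "qd": joint speeds; "joint_torque": joint torques, N m; "position": TCP position; "orientation": TCP orientation; "wrist_force": force on the tool from outside, world axes, zero at the start; "moment": the same for the moment, N m; "gripper_width": opening from 0.0 (shut) to 1.0 (fully open).
Only numpy, scipy, OpenCV 4.12 (cv2) and the standard library are available. Lean on these libraries where they do the work, as an engineer would, in place of code of your own. Each camera call takes 0.05 s, during which the arm holds its last target.

## Working session

There is one attempt and no reset: what is moved stays moved. The work goes in short steps, Python scripts to look and compute and a tool call to move; the robot and the scene stay as the last step left them, time stands still between calls to the robot, and variables do not carry over. Pictures are saved under pics/ and viewed, and the job is handed in when it is done.

Besides the shell and the picture viewer there is one more tool, called after "Request:" as name(argument=value, ...), one argument or row to a line, values as JSON. move_arm: Moves the arm, as the interface text tells. Its arguments: {"type":"object","properties":{"moves":{"type":"array"},"grip_force":{"type":"number"}},"required":["moves"]}

```bash
mkdir -p pics
cat > h.py <<'E'
import numpy as np, cv2
from cell import env, eyes, job, models
def cal(n):
    c=eyes.get_calibration(n); return c
def c2w(n,p):
    T=np.linalg.inv(cal(n)["world_to_cam"]); return T[:3,:3]@np.array(p)+T[:3,3]
def pix2w(n,u,v,d):
    c=cal(n); return c2w(n,[(u-c["cx"])/c["fx"]*d,(v-c["cy"])/c["fy"]*d,d])
def w2pix(n,p):
    c=cal(n); q=np.array(c["world_to_cam"])@np.append(p,1); return c["fx"]*q[0]/q[2]+c["cx"],c["fy"]*q[1]/q[2]+c["cy"]
E
python3 - <<'E'
from h import *
for n in("scene","top"):
    im,d=eyes.get_image(n); cv2.imwrite(f"pics/{n}0.png",im[:,:,::-1]); np.save(f"{n}_d.npy",d); np.save(f"{n}_i.npy",im)
    print(n,c2w(n,[0,0,0]),c2w(n,[0,0,1]))
    for t in ["mill","knob","sign_triangle","sign_disc","sign_square","sign_strip","spool","jar","ring_cone","loupe","pencil","eraser","gem_bowl"]:
        for r in models.find_in(n,t)[:2]: print(t,round(r["conf"],2),np.round(c2w(n,r["point"]),3))
s=env.get_state(); print(s)
E
```

```text
scene [1.15626966 0.57896933 0.87926617] [0.61454756 0.07978874 0.20298523]
mill 0.94 [0.575 0.068 0.079]
knob 0.57 [0.517 0.011 0.165]
sign_triangle 0.3 [0.521 0.515 0.019]
sign_square 0.52 [0.489 0.045 0.108]
sign_strip 0.39 [ 0.572 -0.041  0.106]
spool 0.88 [0.428 0.17  0.035]
spool 0.28 [0.514 0.01  0.161]
jar 0.33 [0.576 0.069 0.08 ]
ring_cone 0.87 [0.69  0.103 0.008]
loupe 0.55 [ 0.666 -0.084  0.011]
pencil 0.61 [0.508 0.006 0.169]
eraser 0.51 [ 0.588 -0.433  0.015]
gem_bowl 0.79 [0.523 0.513 0.02 ]
top [0.48666129 0.01618895 1.33102475] [0.57282371 0.02334353 0.33476933]
mill 0.8 [0.527 0.015 0.085]
knob 0.72 [0.505 0.003 0.176]
knob 0.39 [ 0.671 -0.088  0.011]
sign_triangle 0.74 [0.536 0.514 0.018]
sign_triangle 0.48 [ 0.471 -0.024  0.108]
sign_strip 0.59 [0.511 0.008 0.171]
sign_strip 0.48 [ 0.577 -0.041  0.109]
spool 0.55 [0.425 0.166 0.035]
jar 0.63 [ 0.372 -0.102  0.05 ]
jar 0.53 [0.507 0.007 0.172]
ring_cone 0.56 [0.684 0.088 0.011]
loupe 0.59 [ 0.669 -0.085  0.01 ]
pencil 0.74 [0.415 0.018 0.006]
pencil 0.57 [ 0.474 -0.023  0.11 ]
eraser 0.57 [ 0.582 -0.444  0.013]
gem_bowl 0.72 [0.51  0.005 0.172]
gem_bowl 0.44 [0.503 0.007 0.173]
{'clock': 1.4, 'qpos': array([ 1.08142587,  0.43448034,  0.02500097,  1.57320331, -0.01164902,
        1.13400067, -0.07509499]), 'qd': array([ 0.00027863,  0.00037839,  0.00036414, -0.00182227,  0.00157803,
       -0.00035912,  0.00071068]), 'joint_torque': array([-1.19944532e-03, -6.70269656e+01,  1.02332778e+00, -3.16554165e+01,
        1.53606845e-02,  2.50496996e-03,  5.70579709e-05]), 'position': array([ 0.23574195, -0.57884574,  0.25633377]), 'orientation': array([-9.27596971e-07,  8.29790749e-01, -5.58074648e-01,  3.13059389e-05]), 'wrist_force': array([ 0.15752125, -0.19909517, -0.17287322]), 'moment': array([-0.00269698, -0.02373663,  0.00404305]), 'gripper_width': 1.000819366814916}
```

View pics/scene0.png

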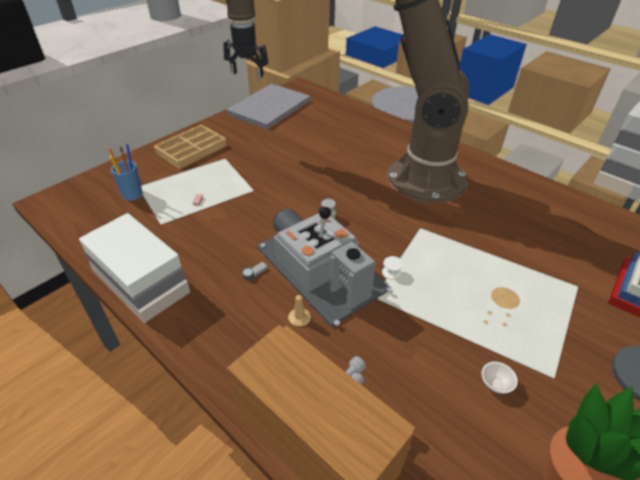

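View pics/top0.png

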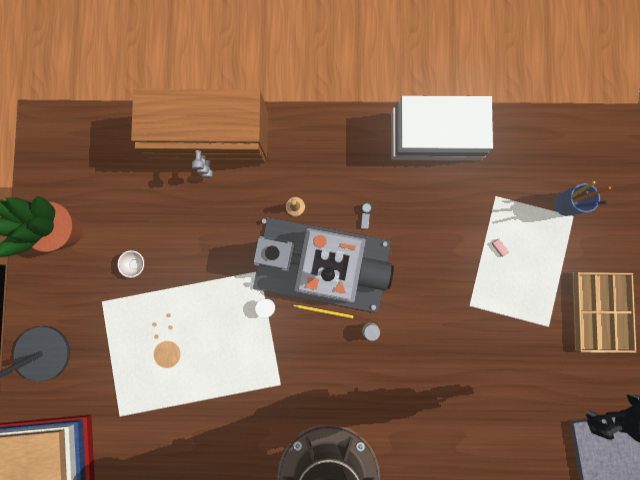

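Run:
```python
import numpy as np,cv2
im=np.load("top_i.npy")[150:330,230:430,::-1]
cv2.imwrite("pics/topcrop.png",cv2.resize(im,None,fx=3.3,fy=3.3,interpolation=cv2.INTER_CUBIC))
im=np.load("scene_i.npy")[150:400,200:480,::-1]
cv2.imwrite("pics/scenecrop.png",cv2.resize(im,None,fx=2.4,fy=2.4,interpolation=cv2.INTER_CUBIC))
```

```text
(no output)
```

View pics/topcrop.png

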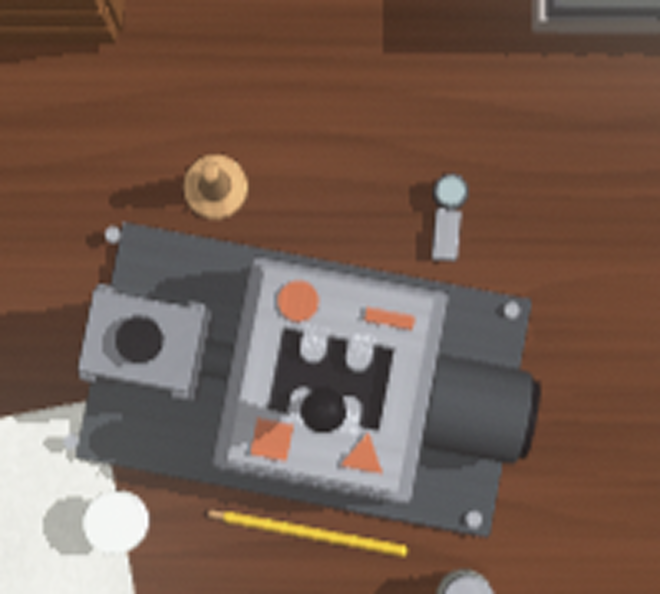

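View pics/scenecrop.png

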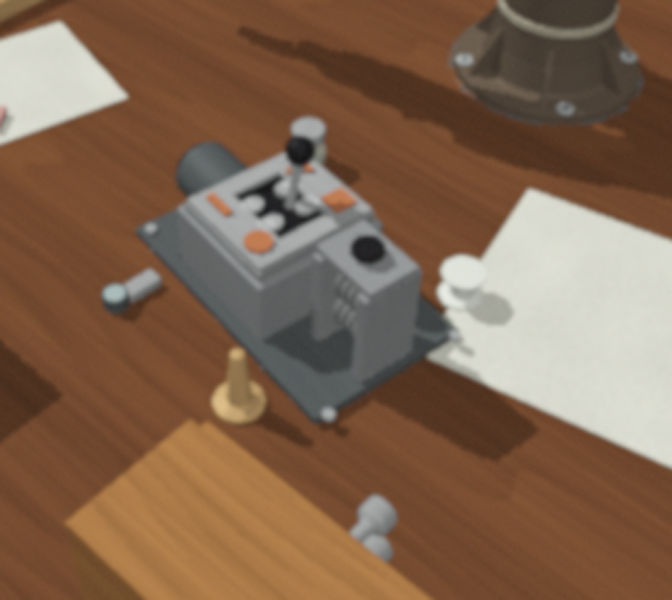

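The triangle sits at the bottom right of the gate in the top crop, around (362,453). The rolling head is at image left, so that corner is the mill's −x/−y slot, next to the motor. The knob is at crop (323,409), on the −x side of the middle slot. Next I'll get the mill pose from the four copper signs and the top camera's depth.

Run:
```python
from h import *
print("overhang",env.finger_overhang)
im=np.load("top_i.npy").astype(int); d=np.load("top_d.npy")
def seg(n,im,d,box,plane=0.107):
    r,g,b=im[...,0],im[...,1],im[...,2]
    m=((r>150)&(g<r*0.68)&(b<r*0.62)&(g-b<60)).astype(np.uint8)
    k=np.zeros_like(m);k[box[0]:box[1],box[2]:box[3]]=1;m*=k
    N,l,st,c=cv2.connectedComponentsWithStats(m)
    out=[]
    for i in range(1,N):
        if st[i,4]<25: continue
        v,u=np.nonzero(l==i); dd=np.median(d[l==i])
        # intersect ray with plane
        T=c2w(n,[0,0,0]); P=pix2w(n,u.mean(),v.mean(),dd); q=T+(P-T)*(plane-T[2])/(P[2]-T[2])
        cnt,_=cv2.findContours((l==i).astype(np.uint8),0,2); 
        tri=cv2.minEnclosingTriangle(cnt[0])[0]; rr=cv2.minAreaRect(cnt[0])
        print(n,st[i,4],np.round([u.mean(),v.mean()],1),"depthP",np.round(P,4),"plane",np.round(q,4),"fillTri",round(st[i,4]/tri,2),"rect",round(st[i,4]/max(1,rr[1][0]*rr[1][1]),2))
seg("top",im,d,(220,305,300,365))
ims=np.load("scene_i.npy").astype(int); ds=np.load("scene_d.npy")
seg("scene",ims,ds,(200,270,270,360))
# plate top via depth: points z in .098-.106
c=cal("top"); v,u=np.mgrid[150:330,230:430]; dd=d[150:330,230:430]
Ti=np.linalg.inv(c["world_to_cam"])
X=np.stack([(u-c["cx"])/c["fx"]*dd,(v-c["cy"])/c["fy"]*dd,dd],-1)@Ti[:3,:3].T+Ti[:3,3]
z=X[...,2]
h,e=np.histogram(z[(z>.08)&(z<.2)],bins=40); print([(round(a,3),int(n)) for a,n in zip(e,h) if n>5])
m=(z>.097)&(z<.112)
N,l,st,_=cv2.connectedComponentsWithStats(m.astype(np.uint8)); i=1+np.argmax(st[1:,4])
pts=X[l==i][:,:2].astype(np.float32)
print("plate rect",cv2.minAreaRect(pts*1000),len(pts))
head=(z>.14)&(z<.157)
N,l,st,_=cv2.connectedComponentsWithStats(head.astype(np.uint8))
for i in range(1,N):
    if st[i,4]>20: print("head?",st[i,4],X[l==i].mean(0),cv2.minAreaRect(X[l==i][:,:2].astype(np.float32)*1000))
kn=(z>.158)&(z<.19)
print("knob pts",kn.sum(),X[kn].mean(0),X[kn].max(0),X[kn].min(0))
```

```text
overhang 0.025
top 106 [319.8 240.8] depthP [0.5879 0.0243 0.1065] plane [0.5878 0.0243 0.107 ] fillTri 0.76 rect 0.96
top 47 [347.6 246.1] depthP [ 0.5755 -0.0428  0.1074] plane [ 0.5755 -0.0428  0.107 ] fillTri 0.78 rect 1.09
top 98 [312.1 283.2] depthP [0.4856 0.0418 0.1069] plane [0.4856 0.0418 0.107 ] fillTri 0.65 rect 0.91
top 66 [339.7 288. ] depthP [ 0.4747 -0.0244  0.1066] plane [ 0.4747 -0.0244  0.107 ] fillTri 1.09 rect 0.68
scene 47 [340.9 232.7] depthP [0.487  0.0454 0.1077] plane [0.4864 0.0449 0.107 ] fillTri 0.87 rect 0.94
scene 62 [307.4 250.6] depthP [0.5889 0.0277 0.107 ] plane [0.5889 0.0277 0.107 ] fillTri 0.78 rect 0.98
[(np.float64(0.08), 195), (np.float64(0.083), 291), (np.float64(0.085), 374), (np.float64(0.088), 322), (np.float64(0.09), 285), (np.float64(0.093), 294), (np.float64(0.096), 242), (np.float64(0.098), 436), (np.float64(0.101), 838), (np.float64(0.103), 768), (np.float64(0.106), 349), (np.float64(0.109), 105), (np.float64(0.111), 23), (np.float64(0.114), 11), (np.float64(0.116), 7), (np.float64(0.119), 7), (np.float64(0.122), 19), (np.float64(0.12
[... 315 characters left out ...]
oat64(0.166), 9), (np.float64(0.168), 16), (np.float64(0.171), 31), (np.float64(0.173), 32), (np.float64(0.176), 32), (np.float64(0.179), 12), (np.float64(0.181), 9)]
plate rect ((532.0106811523438, -0.1837615966796875), (131.79476928710938, 149.60169982910156), 79.67342376708984) 2506
head? 285 [0.554526   0.13373282 0.14655806] ((555.7902221679688, 130.39291381835938), (68.18834686279297, 58.033042907714844), 82.13777160644531)
head? 21 [0.56499137 0.10439739 0.14135986] ((562.6761474609375, 104.3585433959961), (18.884225845336914, 16.52703285217285), 0.3645622134208679)
knob pts 149 [0.50761954 0.0059492  0.17393663] [0.52293941 0.02058172 0.18380628] [ 0.49318738 -0.00928054  0.16282264]
```

Mill centre is about (0.531, 0.000), yaw about −10°. The sign centroids and the plate rectangle agree on this, and the sign height of 0.107 matches the text. The knob is about 24 mm on the −x side. Now I'll transit with the fingers shut, turn to the mill's axes (tool x = mill +x, tool y = mill −y), and stop above a point 70 mm on the −x side.

Request:
move_arm(
  moves=[
    [[-46.2,-43.2,0],[0,0,-1.01],255],
    [[-46.2,-43.2,0],[0,0,-1.01],255],
    [[-46.2,-43.2,0],[0,0,-1.01],255],
    [[-46.2,-43.2,0],[0,0,-1.01],255],
    [[-46.2,-43.2,0],[0,0,-1.01],255],
    [[-46.2,-43.2,0],[0,0,-1.01],255],
    [[-46.2,-43.2,0],[0,0,-1.01],255],
    [[-46.2,-43.2,0],[0,0,-1.01],255],
    [[-46.2,-43.2,0],[0,0,-1.01],255],
    [[-46.2,-43.2,0],[0,0,-1.01],255],
    [[-46.2,-43.2,0],[0,0,-1.01],255],
    [[-46.2,-43.2,0],[0,0,-1.01],255],
    [[-46.2,-43.2,0],[0,0,-1.01],255],
    [[-46.2,-43.2,0],[0,0,-1.01],255],
    [[-46.2,-43.2,0],[0,0,-1.01],255],
    [[-46.2,-43.2,0],[0,0,-1.01],255],
  ],
  grip_force=40,
)

```text
clock: 3.4
position: [0.4615, 0.0115, 0.2564]
orientation: [0.0, 0.996, -0.087, 0.0]
wrist_force: [-0.1, 0.6, 0.1]
gripper_width: -0.001
```

```bash
cat >> h.py <<'E'
C=np.array([.5309,-.0003]); YAW=np.radians(-10)
R=np.array([[np.cos(YAW),-np.sin(YAW)],[np.sin(YAW),np.cos(YAW)]])
def mill(p): return np.append(R.T@(np.array(p[:2])-C),p[2])*1000
def report():
    from scipy.spatial.transform import Rotation as Ro
    s=env.get_state(); q=s["orientation"]; m=Ro.from_quat([q[1],q[2],q[3],q[0]]).as_matrix()
    print("t",s["clock"],"mill TCP mm",np.round(mill(s["position"]),1),"toolx heading",np.round(np.degrees(np.arctan2(m[1,0],m[0,0])),2),"z",np.round(m[:,2],3),"F",np.round(s["wrist_force"],1),"w",round(s["gripper_width"],3))
def look(tag):
    for n,b in(("top",(150,330,230,430)),("scene",(150,400,200,480))):
        im,d=eyes.get_image(n)
        c=im[b[0]:b[1],b[2]:b[3],::-1]; cv2.imwrite(f"pics/{n}_{tag}.png",cv2.resize(c,None,fx=2.3 if n=="scene" else 3.3,fy=2.3 if n=="scene" else 3.3,interpolation=cv2.INTER_CUBIC))
        for r in models.find_in(n,"knob")[:1]: print(n,"knob",round(r["conf"],2),np.round(mill(c2w(n,r["point"])),1))
    report()
E
python3 -c "
from h import *
look('a')"
```

```text
top knob 0.68 [ 53.  -29.8 107.1]
scene knob 0.61 [-18.9   9.  165.6]
t 3.6 mill TCP mm [-70.4  -0.  256.3] toolx heading -9.98 z [ 0. -0. -1.] F [0.3 0.2 0.2] w -0.003
```

View pics/scene_a.png

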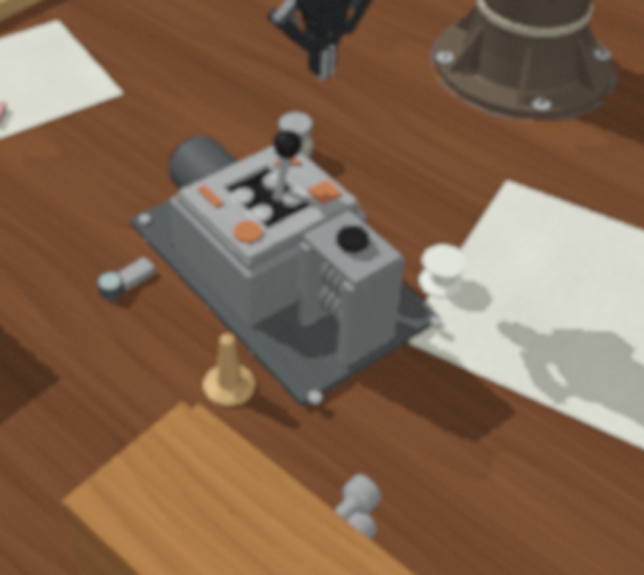

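Request:
move_arm(
  moves=[
    [[0,0,4],[0,0,0],255],
    [[0,0,7],[0,0,0],255],
    [[0,0,9.1],[0,0,0],255],
    [[0,0,9.1],[0,0,0],255],
  ],
)

```text
clock: 4.1
position: [0.4606, 0.0119, 0.1642]
orientation: [0.0, 0.996, -0.087, -0.001]
wrist_force: [-0.2, 0.4, -0.0]
gripper_width: 0.001
```

```bash
python3 -c "
from h import *
look('b')"
```

```text
scene knob 0.76 [-16.7   8.3 164.2]
t 4.3 mill TCP mm [-69.7   0.3 166.3] toolx heading -9.97 z [ 0.002  0.    -1.   ] F [ 0.8 -0.  -0.4] w -0.002
```

View pics/scene_b.png

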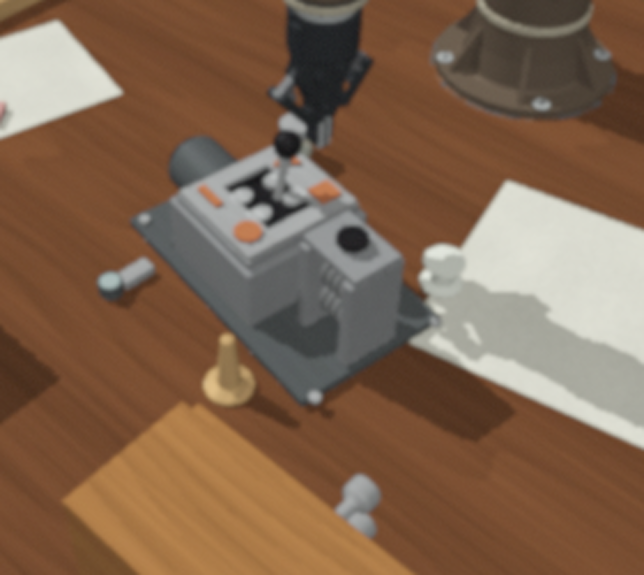

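```bash
python3 -c "
from h import *
print(np.round(env.get_state()['qpos'],3))
im,d=eyes.get_image('scene'); c=im[150:270,270:370,::-1]; cv2.imwrite('pics/sc_c.png',cv2.resize(c,None,fx=5,fy=5,interpolation=cv2.INTER_CUBIC))
# point cloud of gripper vs height in mill frame
v,u=np.nonzero(d[120:270,270:370]>0); v+=120;u+=270
c=cal('scene');dd=d[v,u];Ti=np.linalg.inv(c['world_to_cam'])
X=np.stack([(u-c['cx'])/c['fx']*dd,(v-c['cy'])/c['fy']*dd,dd],-1)@Ti[:3,:3].T+Ti[:3,3]
M=np.c_[(X[:,:2]-C)@R,X[:,2]]*1000
for z in range(120,270,8):
    k=(M[:,2]>=z)&(M[:,2]<z+8)&(M[:,0]<-35)&(M[:,0]>-140)&(abs(M[:,1])<80)
    if k.sum()>2: print(z,k.sum(),'x',np.round(np.percentile(M[k,0],[3,97])),'y',np.round(np.percentile(M[k,1],[3,97])))
"
```

```text
[ 0.286  0.333 -0.528  2.036  0.226  0.827 -0.547]
136 5 x [-71. -64.] y [ 4. 11.]
144 16 x [-81. -58.] y [-3. 14.]
152 31 x [-83. -57.] y [-4. 13.]
160 37 x [-82. -40.] y [-4. 13.]
168 23 x [-82. -37.] y [-0. 13.]
176 20 x [-83. -57.] y [ 6. 14.]
184 51 x [-99. -42.] y [ 5. 15.]
192 75 x [-109.  -39.] y [-8. 15.]
200 59 x [-111.  -38.] y [-13.  17.]
208 66 x [-118.  -54.] y [-3. 19.]
216 69 x [-126.  -47.] y [ 1. 18.]
224 76 x [-129.  -43.] y [ 5. 19.]
232 81 x [-128.  -38.] y [ 2. 20.]
240 82 x [-106.  -39.] y [ 9. 21.]
248 42 x [-85. -36.] y [ 7. 20.]
256 18 x [-53. -35.] y [ 3. 14.]
264 20 x [-78. -36.] y [-16.  37.]
```

View pics/sc_c.png

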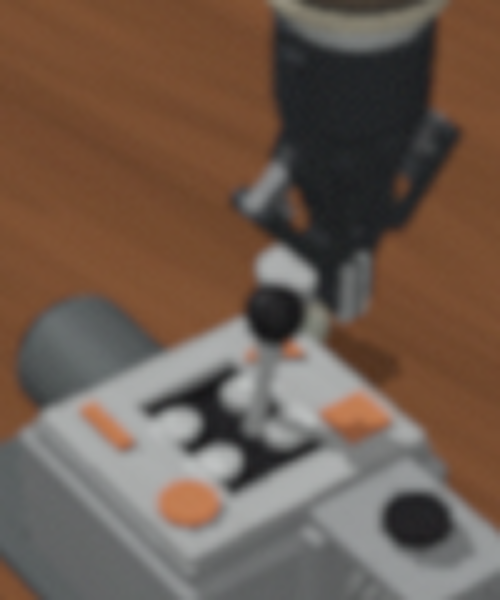

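The shut fingers are about 26 mm thick along the jaw axis. The finger linkage sticks out about 40 mm from roughly 185 mm height, which is too close to the knob top when pushing along the jaw axis. I'll raise, turn 90° so the linkage is sideways to the push, and lower again.

Request:
move_arm(
  moves=[
    [[0,0,-4],[0,0,0],255],
    [[0,0,-4],[0,0,0.18],255],
    [[0,0,-4],[0,0,0.36],255],
    [[0,0,-4],[0,0,0.54],255],
    [[0,0,-4],[0,0,0.72],255],
    [[0,0,-4],[0,0,0.9],255],
    [[0,0,-4],[0,0,1.08],255],
    [[0,0,-4],[0,0,1.26],255],
    [[0,0,-4],[0,0,1.44],255],
    [[0,0,-4],[0,0,1.57],255],
    [[0,0,-4],[0,0,1.57],255],
    [[0,0,0],[0,0,1.57],255],
    [[0,0,0],[0,0,1.57],255],
  ],
)

```text
clock: 5.98
position: [0.46, 0.0117, 0.164]
orientation: [-0.002, -0.644, 0.765, 0.001]
wrist_force: [-0.9, 0.1, 0.3]
gripper_width: 0.001
```

```bash
python3 -c "
from h import *
report(); print(np.round(env.get_state()['qpos'],3))"
```

```text
t 5.975 mill TCP mm [-71.9  -0.5 164. ] toolx heading -99.76 z [-0.004 -0.    -1.   ] F [-0.9  0.1  0.3] w 0.001
[ 0.063  0.299 -0.25   2.057  0.101  0.801 -1.988]
```

Request:
move_arm(
  moves=[
    [[0,-0.8,0],[0,0,0],255],
    [[0,-1.6,0],[0,0,0],255],
    [[0,-2.1,0],[0,0,0],255],
    [[0,-2.5,0],[0,0,0],255],
    [[0,-2.9,0],[0,0,0],255],
    [[0,-3.3,0],[0,0,0],255],
    [[0,-3.7,0],[0,0,0],255],
    [[0,-4.0,0],[0,0,0],255],
    [[0,-4.1,0],[0,0,0],255],
    [[0,-4.1,0],[0,0,0],255],
  ],
)

```text
clock: 7.22
position: [0.502, 0.0049, 0.1653]
orientation: [-0.0, -0.643, 0.766, -0.0]
wrist_force: [-1.2, 0.7, 1.7]
gripper_width: 0.003
```

```bash
python3 -c "
from h import *
look('d')"
```

```text
scene knob 0.69 [  0.5   9.6 168.3]
t 7.425 mill TCP mm [-2.940e+01  1.000e-01  1.653e+02] toolx heading -99.93 z [ 0. -0. -1.] F [-2.9  0.2  1.3] w 0.001
```

View pics/scene_d.png

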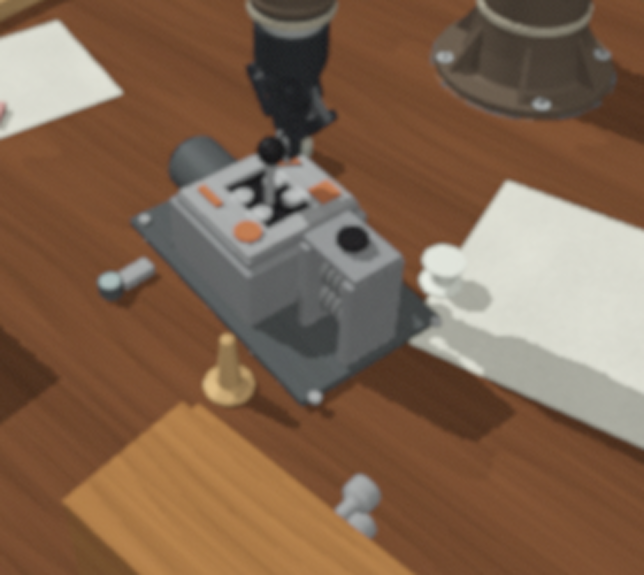

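The lever has moved with the fingers. The knob is now near crop (270,150). I'll fit a 16 mm sphere to the knob's depth for a better estimate.

```bash
cat >> h.py <<'E'
from scipy.optimize import least_squares
def knob(n,new=True,guess=None):
    im,d=eyes.get_image(n)
    rs=models.regions_of(n,"knob")
    for r in rs[:3]:
        m=r["pixels"]; 
        v,u=np.nonzero(m&(d>0)); dd=d[v,u]; c=cal(n); Ti=np.linalg.inv(c["world_to_cam"])
        X=np.stack([(u-c["cx"])/c["fx"]*dd,(v-c["cy"])/c["fy"]*dd,dd],-1)@Ti[:3,:3].T+Ti[:3,3]
        X=X[(X[:,2]>.13)&(X[:,2]<.19)]
        if len(X)<15: print(n,round(r["conf"],2),"few",len(X)); continue
        cam=Ti[:3,3]; x0=np.median(X,0); x0=x0+(x0-cam)/np.linalg.norm(x0-cam)*.01
        # lever constraint: knob on sphere 0.153 about pivot; params along, across
        def kp(p): 
            a,b=p; k=np.array([.153*np.sin(a),.153*np.cos(a)*np.sin(b)]); w=R@k+C; return np.array([w[0],w[1],.012+.153*np.cos(a)*np.cos(b)])
        f=least_squares(lambda p:np.linalg.norm(X-p,axis=1)-.016,x0,loss="soft_l1",f_scale=.002)
        g=least_squares(lambda p:np.linalg.norm(X-kp(p),axis=1)-.016,[0,0],loss="soft_l1",f_scale=.002)
        print(n,round(r["conf"],2),len(X),"free",np.round(mill(f.x),1),"constrained along,across",np.round(g.x,3),"knob",np.round(mill(kp(g.x)),1),"cost",round(g.cost*1e6,1))
E
python3 -c "
from h import *
knob('scene')"
```

```text
scene 0.59 few 0
scene 0.45 146 free [ -4.1   3.8 163.4] constrained along,across [-0.029  0.023] knob [ -4.4   3.6 164.9] cost 423.6
scene 0.45 932 free [  3.8 137.6 139.7] constrained along,across [0.029 0.773] knob [  4.4 106.8 121.5] cost 78438.8
```

Request:
move_arm(
  moves=[
    [[0,-0.2,0],[0,0,0],255],
    [[0,-0.35,0],[0,0,0],255],
    [[0,-0.35,0],[0,0,0],255],
    [[0,1,0],[0,0,0],255],
    [[0,2,0],[0,0,0],255],
    [[0,2,-4],[0,0,0],255],
    [[0,2,-6],[0,0,0],255],
    [[0,2,-6],[0,0,0],255],
    [[0,1,-6],[0,0,-0.18],255],
    [[-1,0,-6],[0,0,-0.36],255],
    [[-2,-1,-6],[0,0,-0.54],255],
    [[-3,-2,-6],[0,0,-0.72],255],
    [[-4.5,-2.9,-6],[0,0,-0.9],255],
    [[-4.5,-2.9,-6],[0,0,-1.08],255],
    [[-4.5,-2.9,-6],[0,0,-1.26],255],
    [[-4.5,-2.9,-6],[0,0,-1.44],255],
    [[-4.5,-2.9,-6],[0,0,-1.57],255],
    [[-4.5,-2.9,-6],[0,0,-1.57],255],
  ],
)

```text
clock: 9.78
position: [0.5376, 0.0441, 0.2243]
orientation: [0.0, 0.996, -0.087, -0.001]
wrist_force: [0.6, -0.3, -0.4]
gripper_width: -0.001
```

```bash
python3 -c "
from h import *
knob('scene');look('e')"
```

```text
scene 0.69 162 free [ -0.7   4.  163.5] constrained along,across [-0.007  0.024] knob [ -1.    3.7 165. ] cost 445.9
scene 0.45 few 0
top knob 0.34 [ 12.5 -73.7  51.2]
scene knob 0.72 [  2.8   8.7 166.5]
t 10.075 mill TCP mm [ -0.5  45.2 225.2] toolx heading -10.04 z [-0. -0. -1.] F [ 0.6  0.2 -0.8] w -0.003
```

View pics/scene_e.png

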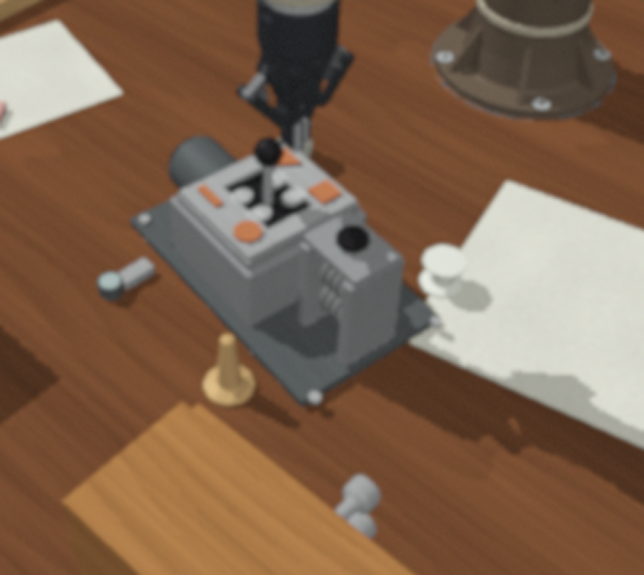

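Knob is upright in neutral (along ≈ −0.01). Next I'll lower on its +y side and push it toward −y.

Request:
move_arm(
  moves=[
    [[0,0,3],[0,0,0],255],
    [[0,0,6],[0,0,0],255],
    [[0,0,6],[0,0,0],255],
    [[0,1,6],[0,0,0],255],
    [[0,1.6,6],[0,0,0],255],
    [[0,2.1,6],[0,0,0],255],
    [[0,2.6,6],[0,0,0],255],
    [[0,3.1,6],[0,0,0],255],
    [[0,3.6,6],[0,0,0],255],
    [[0,4.1,6],[0,0,0],255],
    [[0,4.6,6],[0,0,0],255],
    [[0,5.1,6],[0,0,0],255],
    [[0,5.6,6],[0,0,0],255],
    [[0,6.1,6],[0,0,0],255],
    [[0,6.6,6],[0,0,0],255],
    [[0,7.0,6],[0,0,0],255],
    [[0,7.3,6],[0,0,0],255],
    [[0,7.3,6],[0,0,0],255],
  ],
)

```text
clock: 12.32
position: [0.5256, -0.028, 0.1653]
orientation: [0.0, 0.996, -0.087, -0.0]
wrist_force: [0.5, 1.2, -1.0]
gripper_width: 0.002
```

```bash
python3 -c "
from h import *
knob('scene');look('f')"
```

```text
scene 0.63 few 7
scene 0.58 few 0
t 12.625 mill TCP mm [ -0.4 -28.  165.4] toolx heading -9.98 z [ 0. -0. -1.] F [-0.7  0.9 -0.4] w -0.001
```

View pics/scene_f.png

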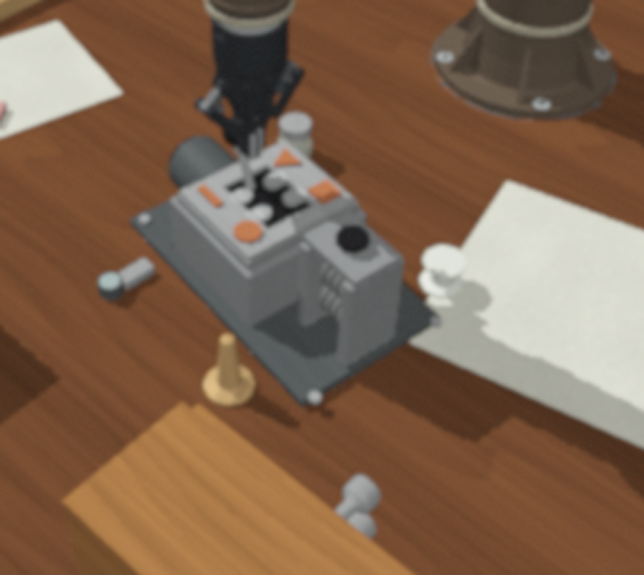

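Request:
move_arm(
  moves=[
    [[0,-1,0],[0,0,0],255],
    [[0,-2,0],[0,0,0],255],
    [[0,-2,-4],[0,0,0],255],
    [[0,-2,-6],[0,0,0],255],
    [[0,-2,-6],[0,0,0],255],
    [[2,-2,-6],[0,0,0.18],255],
    [[4.5,-2,-6],[0,0,0.36],255],
    [[4.5,0,-6],[0,0,0.54],255],
    [[4.5,2,-6],[0,0,0.72],255],
    [[4.5,2.7,-6],[0,0,0.9],255],
    [[4.5,2.7,-6],[0,0,1.08],255],
    [[4.5,2.7,-6],[0,0,1.26],255],
    [[4.5,2.7,-6],[0,0,1.44],255],
    [[4.5,2.7,-6],[0,0,1.57],255],
    [[4.5,2.7,-6],[0,0,1.57],255],
  ],
)

```text
clock: 14.5
position: [0.5649, -0.0616, 0.2243]
orientation: [-0.001, -0.644, 0.765, 0.0]
wrist_force: [-0.6, 0.5, 0.2]
gripper_width: -0.0
```

```bash
python3 -c "
from h import *
knob('scene');knob('top');look('g')"
```

```text
scene 0.55 148 free [ -1.2 -53.1 153. ] constrained along,across [-0.007 -0.363] knob [ -1.1 -54.3 155. ] cost 316.8
scene 0.48 923 free [  3.8 138.2 139.1] constrained along,across [0.03  0.779] knob [  4.6 107.5 120.8] cost 92338.1
scene knob 0.67 [  3.5 -39.3 153.5]
t 14.9 mill TCP mm [ 44.6 -54.9 225.3] toolx heading -99.89 z [-0. -0. -1.] F [-0.  -0.3 -0.1] w 0.002
```

View pics/scene_g.png

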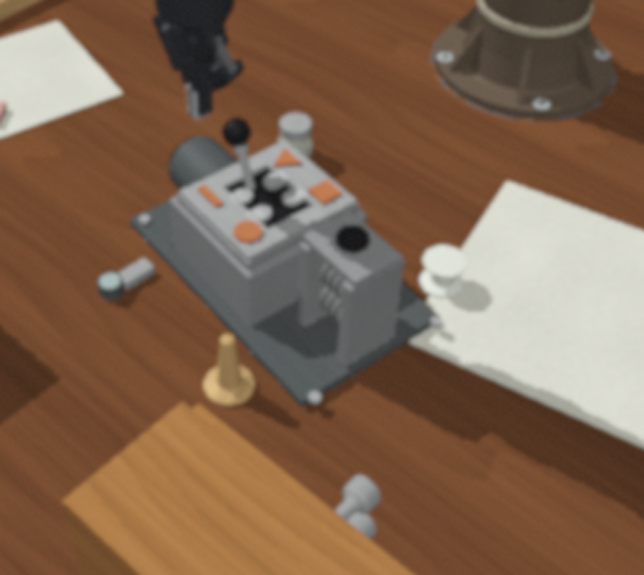

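View pics/top_g.png

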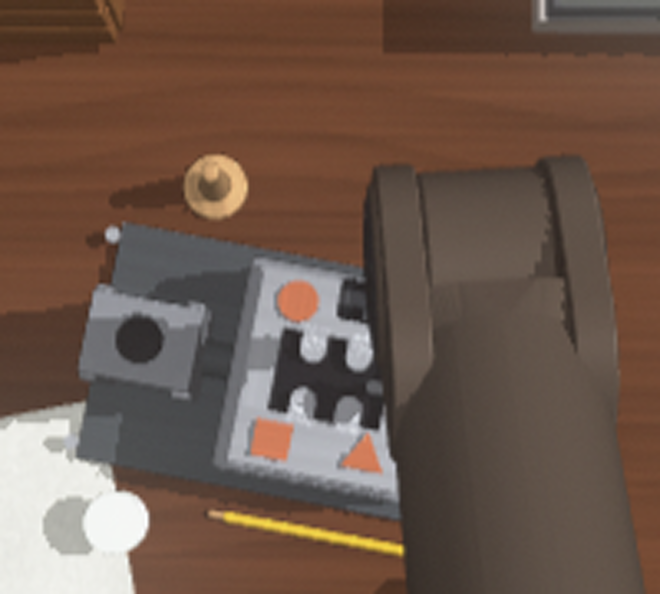

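Scene view: knob at crop (236,131), lever leaning to the motor side. The fit gives along ≈ 0 and across ≈ −0.36 to −0.38, so it's lined up with the triangle's slot. Next I'll lower on its +x side and push toward −x.

Request:
move_arm(
  moves=[
    [[0,0,3],[0,0,0],255],
    [[0,0,6.2],[0,0,0],255],
    [[0,0,6.2],[0,0,0],255],
    [[0,1,6.2],[0,0,0],255],
    [[0,1.6,6.2],[0,0,0],255],
    [[0,2.1,6.2],[0,0,0],255],
    [[0,2.6,6.2],[0,0,0],255],
    [[0,3.1,6.2],[0,0,0],255],
    [[0,3.6,6.2],[0,0,0],255],
    [[0,4.1,6.2],[0,0,0],255],
    [[0,4.6,6.2],[0,0,0],255],
    [[0,5.1,6.2],[0,0,0],255],
    [[0,5.6,6.2],[0,0,0],255],
  ],
)

```text
clock: 16.52
position: [0.5097, -0.0523, 0.1631]
orientation: [-0.0, -0.643, 0.766, 0.0]
wrist_force: [2.2, -0.7, -1.7]
gripper_width: 0.002
```

```bash
python3 -c "
from h import *
look('i')"
```

```text
scene knob 0.65 [-30.6 -38.  141.5]
t 16.725 mill TCP mm [-11.7 -55.1 163.2] toolx heading -99.93 z [-0.001 -0.    -1.   ] F [ 0.6 -0.1 -0.4] w -0.002
```

View pics/scene_i.png

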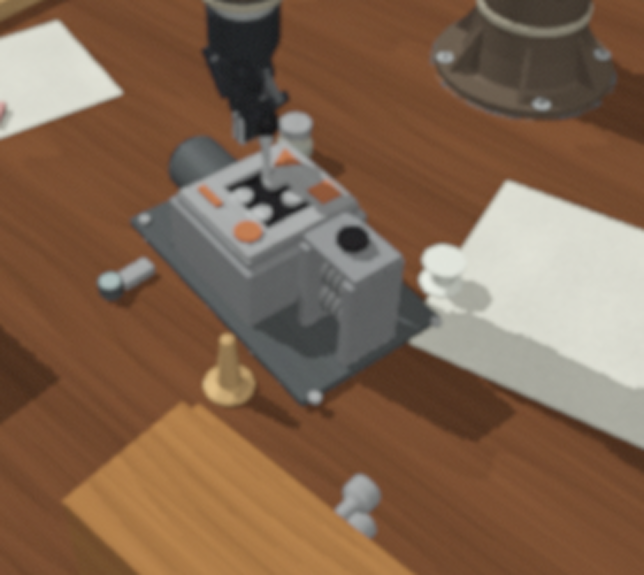

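Request:
move_arm(
  moves=[
    [[0,0.15,0],[0,0,0],255],
    [[0,0.3,0],[0,0,0],255],
    [[0,0.45,0],[0,0,0],255],
    [[0,0.45,0],[0,0,0],255],
  ],
)

```text
clock: 17.23
position: [0.5075, -0.052, 0.1637]
orientation: [0.001, -0.643, 0.766, -0.001]
wrist_force: [8.4, -1.6, -5.8]
gripper_width: -0.002
```

Force went from about 2 to 8 N and the arm lags its command, so the lever is on its end stop. I'll back off, raise and check.

Request:
move_arm(
  moves=[
    [[0,-0.5,0],[0,0,0],255],
    [[0,-2,0],[0,0,0],255],
    [[0,-4,0],[0,0,0],255],
    [[0,-4,-5],[0,0,0],255],
    [[0,-6,-9],[0,0,0],255],
    [[10,-6,-10],[0,0,0],255],
    [[15,-6,-10],[0,0,0],255],
    [[20,-6,-10],[0,0,0],255],
    [[25,-6,-10],[0,0,0],255],
    [[25,-6,-10],[0,0,0],255],
    [[25,-6,-10],[0,0,0],255],
  ],
)

```text
clock: 18.6
position: [0.522, -0.308, 0.2629]
orientation: [0.0, -0.643, 0.766, 0.001]
wrist_force: [0.3, 1.0, -0.1]
gripper_width: 0.003
```

```bash
python3 -c "
from h import *
knob('scene');knob('top');look('j')
for t in ['spool','jar','ring_cone','loupe','pencil','eraser','gem_bowl']:
  for r in models.find_in('top',t)[:1]: print(t,round(r['conf'],2),np.round(c2w('top',r['point']),3))"
```

```text
scene 0.76 146 free [-40.1 -51.5 148.1] constrained along,across [-0.204 -0.243] knob [-31.  -36.1 157.4] cost 1063.0
top 0.59 140 free [-38.6 -53.1 149.7] constrained along,across [-0.256 -0.369] knob [-38.8 -53.4 150.1] cost 180.0
top knob 0.7 [-40.3 -50.5 163.4]
scene knob 0.66 [-28.3 -39.8 147.9]
t 19.0 mill TCP mm [  44.6 -304.2  263.4] toolx heading -99.87 z [ 0. -0. -1.] F [ 0.9 -0.6 -0.3] w 0.002
spool 0.7 [0.427 0.165 0.035]
jar 0.57 [ 0.371 -0.103  0.049]
ring_cone 0.7 [0.685 0.087 0.009]
loupe 0.7 [ 0.673 -0.089  0.014]
pencil 0.59 [ 0.485 -0.044  0.161]
eraser 0.61 [0.415 0.014 0.007]
gem_bowl 0.63 [0.535 0.517 0.015]
```

View pics/scene_j.png

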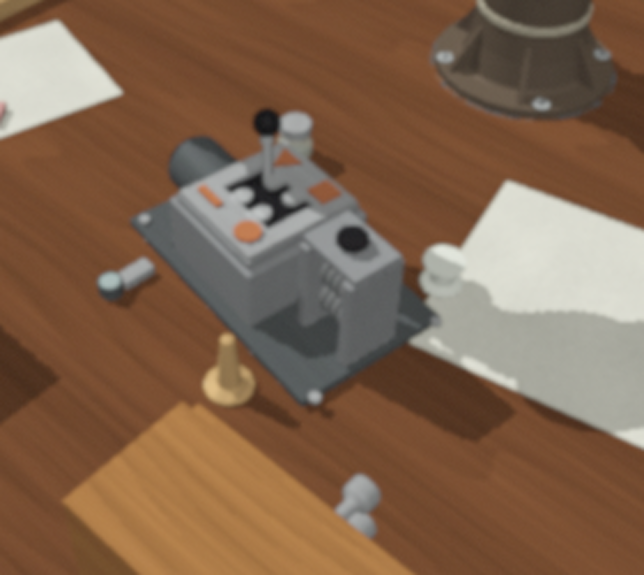

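View pics/top_j.png

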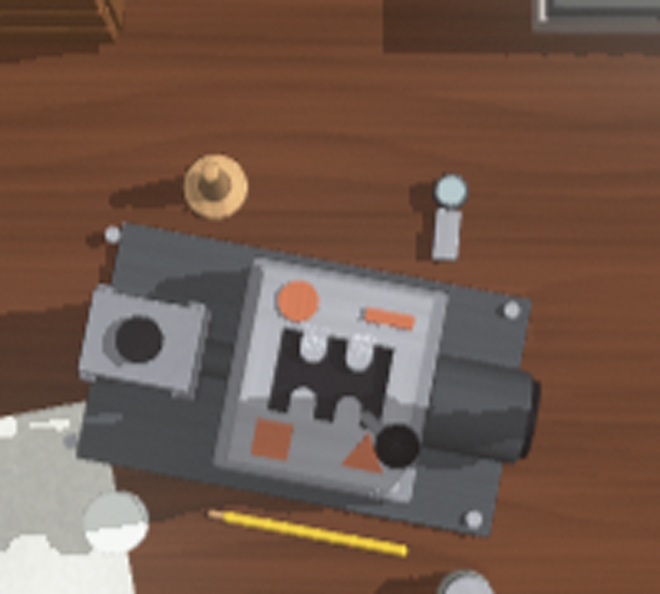

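```bash
python3 -c "
from h import *
report(); print(job.job_done())"
```

```text
t 19.35 mill TCP mm [  44.4 -304.9  263.3] toolx heading -99.93 z [ 0. -0. -1.] F [ 0.2  0.2 -0.2] w 0.003
the job is handed in; nothing more can be done
None
```

The lever is in the triangle's slot, the mill's −x/−y corner beside the motor, and I handed the job in at about 19 s of the 51 s allowed. No verdict was reported.

I pushed only the knob, with the shut fingers: out of the middle slot to neutral, across to the −y side, then home until the force rose to about 8–10 N at the end stop. The arm then backed off and now stands clear of everything.

**Last checks:**
- **Lever position:** the top camera's fit gives along ≈ −0.256 and across ≈ −0.37 rad, against the required 0.22 and 0.32. Free sphere fits from both cameras put the knob at about (−39, −52, 149) mm in the mill's frame, which agrees.
- **One fit disagreed:** the scene camera's fit tied to the lever's geometry gave along −0.20 and across −0.24. Its residual was far larger than the top camera's, and that camera reads about 3 mm off in y, so I took it as a bad fit.
- **Loose things:** the spool, jar, ring stand, loupe and bowl were found within a few millimetres of where they started. In the last search the pencil and eraser were misidentified. The pencil looks unmoved in the top picture. The eraser was not rechecked; the arm never went low near it.

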